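# Slide the brass sample into the coil well

### The arm

A 6-joint arm with a two-finger parallel gripper is mounted at the origin on the work surface. World frame = base frame: x ahead of the robot, y to its left, z up, the work surface at z = 0. Lengths are in mm, angles in degrees, forces in N, time in s.
With the tool pointing down it reaches from about 350 to 850 mm from the base axis. Payload 8.1 kg.
Tool frame: the origin (TCP) lies midway between the tips of the shut fingers; the grasp point (between the pads) lies 19 mm behind it; z points along the fingers, y is the line along which they close (so a half turn about z gives the same grasp; the last joint's range is limited). The gripper opens to 85 mm and grips with 20 to 120 N. Pads are 22 mm wide; open, the fingers measure 114 mm over their backs; the gripper's body (76 mm by 85 mm) begins 54 mm behind the grasp point. The pads swing forward as they close: fully open they stand 13 mm farther back than shut.
Start: joints at [61.57, 7.471, 85.268, -0, 87.261, -4.893], TCP at [239.585, 550.095, 231.292] pointing down, gripper open.
Joint ranges: [-169.43, 169.43], [-51.17, 129.36], [1.28, 143.12], [-76.62, 256.62], [0, 156.53], [-152.29, 152.29]. Speed limits (degrees/s): [136.94, 136.94, 159.86, 180, 180, 180].

### API

Orientations are given as [roll, pitch, yaw] about the fixed x, y, z axes, in that order (R = Rz(yaw) Ry(pitch) Rx(roll)).
In Python, from bench import r gives the robot as it stands. The module is installed in compiled form; this text tells all that it offers.
- The arm moves only by the tool jog_arm, never from a script. Its argument "rows" is a list of rows, each a list of 2 entries, a list of its own where there are three numbers: the shift along the tool's x, y, z in mm, then the turn, a rotation vector about the tool's x, y, z in rad. A call has 1 to 10 rows; each row is the pose to reach, as a shift and turn from the pose commanded when the call began, along the tool's axes at that moment; what a row does not reach only later rows make up. A row lasts 1/10 s, in which the tool goes at most 50 mm and 8.59 degrees, less where a joint would pass 70% of its speed; a pose out of reach is approached as far as the arm can. A call with a gripper value outside its range is refused whole. "grip" is the finger opening in mm, from 0 to 85.4, set as the call begins (left out, the last holds). The fingers move at their own pace and stop on an object; "force" is the grip in N (left out, the last holds). Time passes only in rows, so rows that repeat a pose let the fingers close. It gives the time, the measured TCP pose, the force, the opening and the grip force at its end, in the units of the state.
- r.sense(): the state, without advancing time (a new reading comes with each control period).
- r.snapshot(name): name is "scene" or "top"; returns (picture, depth): 400x640x3 uint8, blue, green, red; 400x640 float32, mm along the optical axis (not along the pixel's ray), 0 where there is no reading.
- r.camera_params(name): a dict with "fx", "fy", "cx", "cy" (pixels), "pose" (4x4, takes a point from camera to world coordinates). Camera axes: x right, y down, z forward; pixel columns grow to the right and rows downward; lengths in mm; the calibration is good to about 2 mm. A picture is of the moment at which its call begins. camera_params takes no time and is no camera call.
- r.hand_in(): hands the job in; it is judged then, once.
The state is a dict: "time": time; "joint_pos": joint angles; "qd": joint speeds; "joint_efforts": joint torques, N m; "tool_pos": TCP position; "tcp_rot": TCP orientation; "ft_force": force on the tool from outside, world axes, zero at the start; "wrist_torque": the same for the moment, N m; "finger_gap": finger opening in mm; "grip_force": force on a finger pad.
Only numpy, scipy, OpenCV 4.12 (cv2) and the standard library are available. Lean on these libraries where they do the work, as an engineer would, in place of code of your own. Each camera call takes 0.05 s, during which the arm holds its last target. There are 200 camera calls.

### The job

On the red metal-sorting trainer, slide the brass disc across the pale blue plate until it drops into the round coil well, and leave it lying flat on the well's floor. Keep it on the plate all the way rather than lifting and carrying it, and leave the black and the silver disc where they lie.

Things in the scene. Friction and masses are not known exactly. Their poses are not given: they have to be found in the camera images.
- brass_disc_center (a point): flat brass (yellow metal) disc, 44 mm across and 10 mm thick, about 130 g, lying on the pale blue plate; this point is the disc's centre, 5 mm above its underside; its z axis is the disc's axis. It starts in a row with the other two, in any order, about 95 mm apart, and slides freely
- ferrite_disc_center (a point): flat black ferrite disc, 44 mm across and 10 mm thick, about 75 g, lying on the pale blue plate; this point is the disc's centre, 5 mm above its underside; its z axis is the disc's axis; a bystander
- aluminium_disc_center (a point): flat silver aluminium disc, 44 mm across and 10 mm thick, about 45 g, lying on the pale blue plate; this point is the disc's centre, 5 mm above its underside; its z axis is the disc's axis; a bystander
- coil_well (a point): centre of the floor of the coil well: a round pocket 64 mm across, 7 mm deep in the pale blue plate, floor black with copper rings. The plate (280 x 340 mm, level, fixed, its place and yaw vary) has its top 7 mm above this point, 36 mm above the table. z up; x points from the row of discs, some 130 mm away, to the red strip beyond the well (knobs up to 15 mm above the plate); y along the row
Mind the look-alikes: they are no part of the job. Of the things shaped like the part that bears brass_disc_center, the brass one is meant.

How it is judged (in metres and radians):
At the end, for the whole second after the job is handed in: the brass disc lies in the coil well: its centre within 14 mm of the well's centre seen from above, less than 7.5 mm above the well's floor, flat to within 0.1 rad, and stays so (horizontal distance between brass_disc_center and coil_well below 0.014 m and z of brass_disc_center in the frame of coil_well below 0.0075 m and angle between brass_disc_center's own z axis and vertical below 0.1 rad); the robot touches nothing.
It fails at once if the brass disc is lifted off the plate: its centre more than 15 mm higher than when it lies on the plate (27 mm above the well's floor) (z of brass_disc_center in the frame of coil_well above 0.027 m).
It fails at once if the black disc is moved more than 15 mm (distance of ferrite_disc_center from where it was at the start of the episode above 0.015 m).
It fails at once if the silver disc is moved more than 15 mm (distance of aluminium_disc_center from where it was at the start of the episode above 0.015 m).
It also fails if it takes over 32 s, if anything falls off the work surface, if the arm or the gripper's body presses on something with over 40 N, if the wrist force passes 120 N, or if a joint passes its speed limit or range.

## Working session

There is one attempt and no reset: what is moved stays moved. The work goes in short steps, Python scripts to look and compute and a tool call to move; the robot and the scene stay as the last step left them, time stands still between calls to the robot, and variables do not carry over. Pictures are saved under pics/ and viewed, at most 10 in all, crops included, and the job is handed in when it is done.

Besides the shell and the picture viewer there is one more tool, called after "Emit:" as a command line: name --argument value ..., lists and objects as JSON in quotes. jog_arm: Moves the arm, as the interface text tells. Its arguments: {"type":"object","properties":{"rows":{"type":"array"},"grip":{"type":"number"},"force":{"type":"number"}},"required":["rows"]}

```bash
mkdir -p pics; python3 - <<'E'
from bench import r
import cv2,numpy as np
for n in("top","scene"):
    p,d=r.snapshot(n);cv2.imwrite(f"pics/{n}0.png",p);np.save(f"pics/{n}0.npy",d)
    c=r.camera_params(n);print(n,c["fx"],c["fy"],c["cx"],c["cy"],np.round(c["pose"],3).tolist())
s=r.sense();print(s["time"],s["tool_pos"],s["tcp_rot"],s["finger_gap"])
E
```

```text
top 374.3894723583626 374.3894723583626 318.62497167397646 197.9440126056244 [[-0.001, -0.984, 0.18, 383.082], [-0.999, -0.008, -0.049, 48.278], [0.049, -0.18, -0.982, 686.267], [0.0, 0.0, 0.0, 1.0]]
scene 386.1645687768617 386.1645687768617 318.8208993475111 198.38375817372693 [[-0.634, 0.659, -0.405, 769.215], [0.774, 0.545, -0.324, 240.983], [0.007, -0.519, -0.855, 633.207], [0.0, 0.0, 0.0, 1.0]]
0.1 [239.3485635  549.6261546  230.33841393] [-1.79901254e+02 -6.62973776e-03  1.56464579e+02] 85.26275551102817
```

View pics/top0.png

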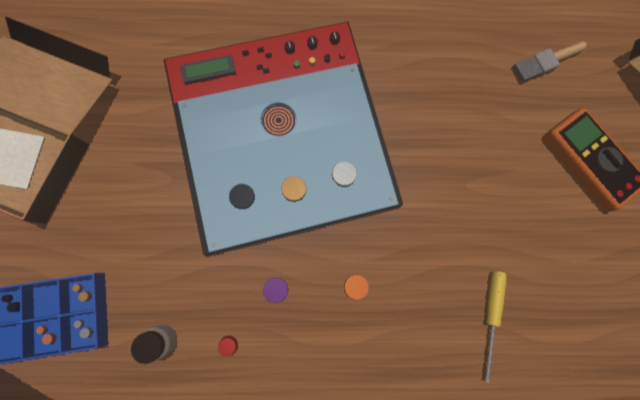

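View pics/scene0.png

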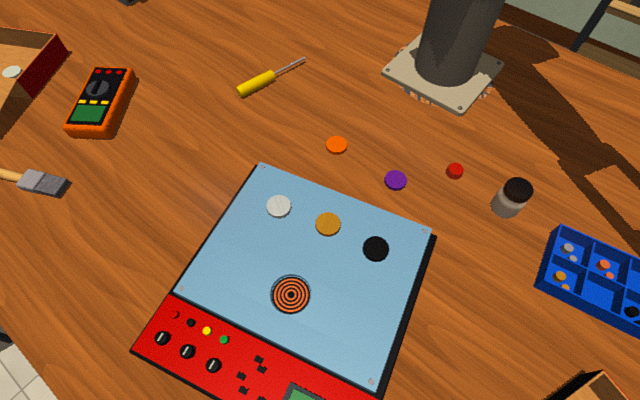

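Top view: black disc (242,196), brass (294,188), silver (344,174), well (279,120), red strip beyond it. The scene view agrees. Next I'll measure these positions.

```bash
cat >m.py <<'E'
from bench import r
import cv2,numpy as np
from scipy.spatial.transform import Rotation as R
def ray(n,u,v,z):
    c=r.camera_params(n);T=np.array(c["pose"])
    d=T[:3,:3]@[(u-c["cx"])/c["fx"],(v-c["cy"])/c["fy"],1]
    return T[:3,3]+d*(z-T[2,3])/d[2]
def blob(p,u,v,lo,hi,rad=22):
    h=cv2.cvtColor(p,cv2.COLOR_BGR2HSV);m=cv2.inRange(h,np.array(lo),np.array(hi))
    k=np.zeros_like(m);cv2.circle(k,(u,v),rad,255,-1);m&=k
    c=max(cv2.findContours(m,cv2.RETR_EXTERNAL,cv2.CHAIN_APPROX_NONE)[0],key=cv2.contourArea)
    c=cv2.convexHull(c); return cv2.fitEllipse(c),c
E
python3 - <<'E'
from m import *
S={"top":dict(brass=(294,188),black=(242,196),silver=(344,174),well=(279,120)),"scene":dict(brass=(328,224),black=(376,248),silver=(278,205),well=(291,295))}
col=dict(brass=((8,110,60),(30,255,255)),black=((0,0,0),(180,255,75)),silver=((0,0,110),(180,45,255)),well=((0,0,0),(180,255,255)))
P={}
for n in S:
    p=cv2.imread(f"pics/{n}0.png");d=np.load(f"pics/{n}0.npy");h=cv2.cvtColor(p,cv2.COLOR_BGR2HSV)
    for k,(u,v) in S[n].items():
        z=36 if k=="well" else 46
        if k=="well":   # everything not bluish
            q=p.copy();b=(h[...,0]>90)&(h[...,0]<125)&(h[...,1]>50)&(h[...,2]>90);q[b]=(255,255,255);q[~b]=0
            e,c=blob(q,u,v,(0,0,0),(180,255,10),28)
        else: e,c=blob(p,u,v,*col[k])
        w=np.array([ray(n,*x[0],z) for x in c])[:,:2].astype(np.float32)
        (cx,cy),(a,b2),_=cv2.fitEllipse(w)
        cc=r.camera_params(n);dd=d[v,u];T=np.array(cc["pose"])
        zz=(T@[(u-cc["cx"])/cc["fx"]*dd,(v-cc["cy"])/cc["fy"]*dd,dd,1])[2]
        print(n,k,"px",np.round(e[0],1),"xy",round(cx,1),round(cy,1),"size",round(a,1),round(b2,1),"zdepth",round(zz,1));P[n,k]=np.array([cx,cy])
m=lambda k:(P["top",k]+P["scene",k])/2
row=m("silver")-m("black");print("row deg",np.degrees(np.arctan2(row[1],row[0])),np.linalg.norm(row))
s=r.sense();Rt=R.from_euler("xyz",s["tcp_rot"],degrees=True)
print(Rt.as_matrix().round(3))
mv=m("well")-m("brass");print("brass",m("brass"),"well",m("well"),"dir",np.degrees(np.arctan2(mv[1],mv[0])),np.linalg.norm(mv))
t=np.r_[m("brass"),130]-s["tool_pos"];print("tool shift to above brass",Rt.inv().apply(t))
E
```

```text
top brass px [293.5 188.2] xy 517.4 60.4 size 39.9 40.6 zdepth 45.2
top black px [241.5 196.3] xy 502.3 149.7 size 40.0 42.1 zdepth 44.3
top silver px [344. 173.] xy 545.7 -28.4 size 45.2 46.5 zdepth 45.9
top well px [278.4 118.9] xy 649.1 89.3 size 86.2 107.0 zdepth 30.7
scene brass px [327.5 223.6] xy 519.9 61.6 size 42.9 44.8 zdepth 47.7
scene black px [375.4 248.5] xy 505.8 151.5 size 41.6 45.2 zdepth 47.5
scene silver px [278.  205.4] xy 547.3 -28.1 size 43.3 45.9 zdepth 47.8
scene well px [290.1 294.7] xy 651.0 91.5 size 59.1 60.6 zdepth 29.4
row deg -76.64584716470962 183.80250079772281
[[-0.917  0.399 -0.001]
 [ 0.399  0.917 -0.002]
 [ 0.    -0.002 -1.   ]]
brass [518.66751099  60.95499802] well [650.07421875  90.41772461] dir 12.637305493111016 134.66913196268092
tool shift to above brass [-451.22913481 -336.31041596  100.86596565]
```

Emit:
jog_arm --rows '[[[-45,-33,10],[0,0,0.1]],[[-80,-60,20],[0,0,0.2]],[[-120,-90,30],[0,0,0.32]],[[-160,-120,40],[0,0,0.45]],[[-200,-149,50],[0,0,0.58]],[[-240,-179,60],[0,0,0.7]],[[-280,-209,70],[0,0,0.82]],[[-320,-238,80],[0,0,0.934]],[[-360,-268,90],[0,0,0.934]],[[-400,-298,100],[0,0,0.934]]]' --grip 60

```text
time: 1.1
tool_pos: [483.4, 122.7, 132.4]
tcp_rot: [-180.0, -0.0, 102.9]
ft_force: [0.6, 1.1, 0.2]
finger_gap: 60.1
grip_force: 0.0
```

```bash
cat >t.py <<'E'
import sys
from m import *
x,y,z,yd=map(float,sys.argv[1:])
s=r.sense();Rt=R.from_euler("xyz",s["tcp_rot"],degrees=True);M=Rt.as_matrix()
print(s["time"],s["tool_pos"].round(1) if hasattr(s["tool_pos"],"round") else s["tool_pos"],"ydir",np.degrees(np.arctan2(M[1,1],M[0,1])),"gap",s["finger_gap"],"f",s["ft_force"],"q6",s["joint_pos"][5])
print("shift",Rt.inv().apply(np.r_[x,y,z]-s["tool_pos"]).round(1),"turn",np.radians(np.degrees(np.arctan2(M[1,1],M[0,1]))-yd))
E
python3 t.py 518.7 61 80 13
```

```text
1.1 [483.4 122.7 132.4] ydir 12.931501371576164 gap 60.1240519508021 f [0.55804536 1.11572756 0.15199258] q6 -4.590523017086462
shift [-68.   20.6  52.4] turn -0.001195526599096105
```

Emit:
jog_arm --rows '[[[-31,9,10],[0,0,0]],[[-62,18,20],[0,0,0]],[[-62,18,30],[0,0,0]],[[-62,18,30],[0,0,0]],[[-62,18,30],[0,0,0]]]'

```text
time: 1.6
tool_pos: [513.7, 68.9, 102.6]
tcp_rot: [-179.9, -0.0, 103.0]
ft_force: [-1.2, -0.8, -0.4]
finger_gap: 60.1
grip_force: 0.0
```

```bash
python3 t.py 518.7 61 38 13; python3 - <<'E'
from m import *
a=r.snapshot("scene")[0];b=r.snapshot("top")[0]
o=np.vstack([cv2.resize(a[120:340,180:480],None,fx=1.3,fy=1.3),cv2.resize(b[60:280,160:460],None,fx=1.3,fy=1.3)])
cv2.imwrite("pics/a1.png",o)
# well by copper rings (orange), floor z=29
for n,u,v in(("top",279,120),("scene",291,295)):
    p=cv2.imread(f"pics/{n}0.png");e,c=blob(p,u,v,(0,90,60),(25,255,255),24)
    print(n,e,ray(n,*e[0],29))
E
```

```text
1.6 [513.7  68.9 102.6] ydir 12.97254042867747 gap 60.13408126354895 f [-1.21268337 -0.81197562 -0.41235448] q6 -11.01842492254754
shift [-8.9  3.2 64.6] turn -0.0004792599307643481
top ((278.2551574707031, 120.03421783447266), (27.92168617248535, 29.439294815063477), 87.74038696289062) [649.18783967  90.28930586  29.        ]
scene ((290.56964111328125, 294.72259521484375), (34.20766067504883, 35.529884338378906), 57.26520538330078) [649.7443276   90.77895808  29.        ]
```

View pics/a1.png

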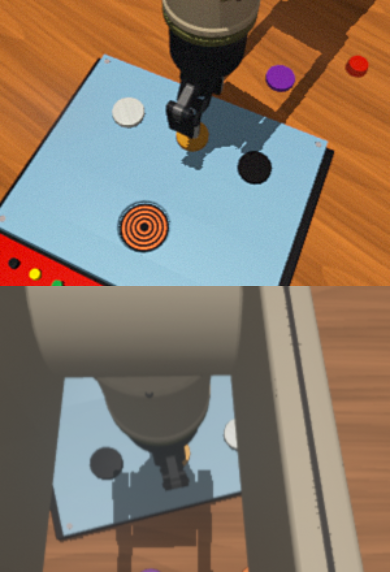

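Gripper is over the brass disc (scene crop ≈(192,135)), with the fingers aligned along the well direction. Next: correct the lateral offset, then descend.

Emit:
jog_arm --rows '[[[-9,3,5],[0,0,0]],[[-9,3,15],[0,0,0]],[[-9,3,30],[0,0,0]],[[-9,3,42],[0,0,0]],[[-9,3,50],[0,0,0]],[[-9,3,56],[0,0,0]],[[-9,3,59],[0,0,0]],[[-9,3,59],[0,0,0]],[[-9,3,59],[0,0,0]]]'

```text
time: 2.6
tool_pos: [519.8, 60.2, 44.4]
tcp_rot: [180.0, 0.0, 103.0]
ft_force: [-0.3, 0.7, -0.4]
finger_gap: 59.7
grip_force: 0.0
```

```bash
python3 t.py 518.7 61 38 13
```

```text
2.6 [519.8  60.2  44.4] ydir 12.950449407785424 gap 59.72291551129874 f [-0.26173224  0.65130593 -0.4298423 ] q6 -11.964141838866905
shift [ 1.1 -0.9  6.4] turn -0.0008648209804574203
```

Emit:
jog_arm --rows '[[[0,0,3],[0,0,0]],[[0,0,6],[0,0,0]],[[0,0,6],[0,0,0]],[[0,0,6],[0,0,0]]]'

```text
time: 3.0
tool_pos: [519.3, 60.1, 37.9]
tcp_rot: [-180.0, -0.0, 102.9]
ft_force: [0.5, -0.4, 0.3]
finger_gap: 60.1
grip_force: 0.0
```

Emit:
jog_arm --rows '[[[0,0,0],[0,0,0]],[[0,0,0],[0,0,0]],[[0,0,0],[0,0,0]],[[0,0,0],[0,0,0]],[[0,0,0],[0,0,0]],[[0,0,0],[0,0,0]]]' --grip 42 --force 20

```text
time: 3.6
tool_pos: [519.6, 60.2, 38.3]
tcp_rot: [180.0, 0.0, 102.9]
ft_force: [-2.2, 0.0, 5.9]
finger_gap: 42.3
grip_force: 20.3
```

```bash
python3 t.py 649.5 90.5 39 13
```

```text
3.6 [519.6  60.2  38.3] ydir 12.949297400881525 gap 42.33611578956093 f [-2.23316588  0.01776307  5.9188493 ] q6 -11.963482948699909
shift [  0.5 133.4  -0.7] turn -0.0008849272939361646
```

Emit:
jog_arm --rows '[[[0,6,0],[0,0,0]],[[0,14,0],[0,0,0]],[[0,22,0],[0,0,0]],[[0,30,0],[0,0,0]],[[0,38,0],[0,0,0]],[[0,46,0],[0,0,0]],[[0,54,0],[0,0,0]],[[0,60,0],[0,0,0]],[[0,60,0],[0,0,0]]]'

```text
time: 4.5
tool_pos: [578.6, 73.6, 38.3]
tcp_rot: [180.0, 0.0, 102.9]
ft_force: [-0.8, -0.8, 4.3]
finger_gap: 42.9
grip_force: 20.7
```

```bash
python3 t.py 649.5 90.5 39 13; python3 - <<'E'
from m import *
a=r.snapshot("scene")[0]
cv2.imwrite("pics/a2.png",cv2.resize(a[120:340,180:480],None,fx=2,fy=2))
E
```

```text
4.5 [578.6  73.6  38.3] ydir 12.949232277975764 gap 42.93833932951728 f [-0.75872746 -0.82142841  4.2809599 ] q6 -10.73029329529754
shift [ 0.6 72.9 -0.6] turn -0.0008860639030601658
```

View pics/a2.png

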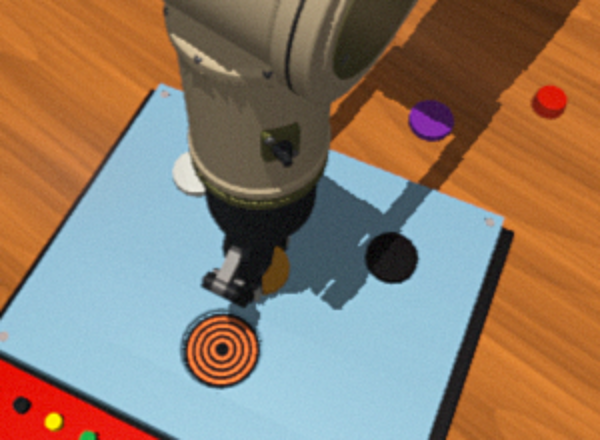

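Disc is following the gripper, right edge visible at (275,268). The other two discs look unmoved. Carrying on.

Emit:
jog_arm --rows '[[[0,6,0],[0,0,0]],[[0,15,0],[0,0,0]],[[0,24,0],[0,0,0]],[[0,33,0],[0,0,0]],[[0,42,0],[0,0,0]],[[0,51,0],[0,0,0]],[[0,60,0],[0,0,0]],[[0,68,0],[0,0,0]],[[0,73,0],[0,0,0]],[[0,73,0],[0,0,0]]]'

```text
time: 5.55
tool_pos: [649.2, 90.1, 37.4]
tcp_rot: [-180.0, -0.0, 103.0]
ft_force: [-0.7, -0.9, -1.9]
finger_gap: 42.5
grip_force: 20.6
```

```bash
python3 t.py 649.5 90.5 39 13; python3 - <<'E'
from m import *
a=r.snapshot("scene")[0]
cv2.imwrite("pics/a3.png",cv2.resize(a[160:380,180:480],None,fx=2,fy=2))
E
```

```text
5.55 [649.2  90.1  37.4] ydir 12.954335677922284 gap 42.487616626573114 f [-0.65170103 -0.89256895 -1.90530296] q6 -9.540922366876423
shift [ 0.4  0.4 -1.6] turn -0.0007969927709472818
```

View pics/a3.png

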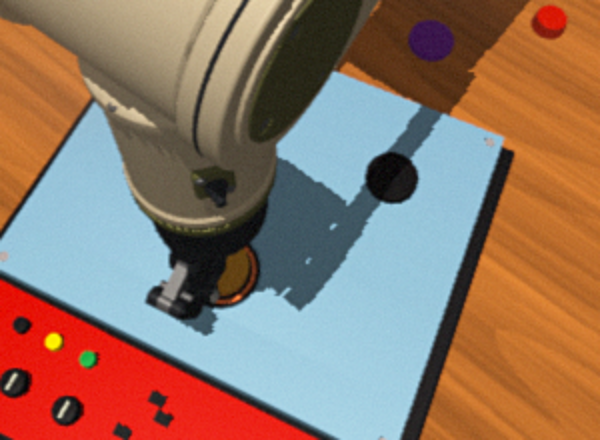

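Disc at (237,272) sits over the well, with the copper rim visible around it. Releasing, then rising.

Emit:
jog_arm --rows '[[[0,0,0],[0,0,0]],[[0,0,0],[0,0,0]],[[0,0,0],[0,0,0]],[[0,0,0],[0,0,0]],[[0,0,0],[0,0,0]],[[0,0,0],[0,0,0]]]' --grip 65

```text
time: 6.2
tool_pos: [649.1, 89.9, 38.1]
tcp_rot: [180.0, 0.0, 102.9]
ft_force: [0.5, 0.3, -0.2]
finger_gap: 65.1
grip_force: 0.0
```

Emit:
jog_arm --rows '[[[0,0,-8],[0,0,0]],[[0,0,-25],[0,0,0]],[[0,0,-50],[0,0,0]],[[0,0,-80],[0,0,0]],[[60,0,-110],[0,0,0]],[[100,0,-140],[0,0,0]],[[140,0,-150],[0,0,0]],[[180,0,-150],[0,0,0]],[[220,0,-150],[0,0,0]],[[220,0,-150],[0,0,0]]]'

```text
time: 7.2
tool_pos: [598.2, 309.9, 190.5]
tcp_rot: [179.9, -0.1, 103.3]
ft_force: [-0.2, -0.6, -0.0]
finger_gap: 65.1
grip_force: 0.0
```

```bash
python3 - <<'E'
from m import *
a,d=r.snapshot("scene")
cv2.imwrite("pics/a4.png",cv2.resize(a[160:380,180:480],None,fx=2,fy=2))
e,c=blob(a,291,295,(8,110,60),(30,255,255),24)
print(e)
w=np.array([ray("scene",*x[0],39) for x in c])[:,:2].astype(np.float32);print(cv2.fitEllipse(w))
T=np.array(r.camera_params("scene")["pose"]);cc=r.camera_params("scene")
for du,dv in((0,0),(-9,0),(9,0),(0,-7),(0,7)):
    u,v=int(e[0][0])+du,int(e[0][1])+dv;q=d[v,u];print((T@[(u-cc["cx"])/cc["fx"]*q,(v-cc["cy"])/cc["fy"]*q,q,1])[:3].round(1))
E
```

```text
((290.6123962402344, 294.7074890136719), (33.6372184753418, 35.15654373168945), 69.79103088378906)
((651.1801147460938, 92.91028594970703), (53.69888687133789, 54.6517219543457), 28.14277458190918)
[651.3  91.7  38.5]
[660.2  80.7  38.1]
[642.5 102.7  39.1]
[643.1  84.5  39.7]
[659.9  99.4  40.1]
```

View pics/a4.png

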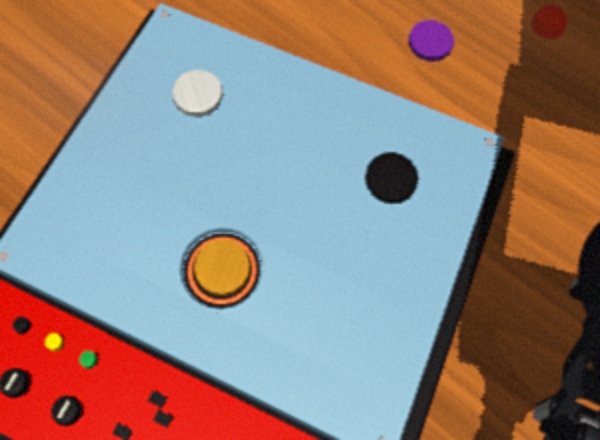

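The disc at (221,267) lies flat inside the well. Its top is at z≈39, as expected (29 + 10). The other two discs are where they were and the arm is clear, so I'm handing in.

```bash
python3 -c "
from bench import r
print(r.hand_in())"
```

```text
the job is handed in; nothing more can be done
None
```

The brass disc was slid across the plate into the coil well and lies flat on its floor; the black and silver discs look unmoved in the final picture, and I handed the job in at about 7 s, with no verdict returned.

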